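Flip open the washer's splash cover and start the glass washer

ROBOT

A 6-joint arm with a two-finger parallel gripper is mounted at the origin on the work surface. World frame = base frame: x ahead of the robot, y to its left, z up, the work surface at z = 0. Lengths are in mm, angles in rad, forces in N, time in s.
With the tool pointing down it reaches from about 275 to 750 mm from the base axis. Payload 10.2 kg.
Tool frame: the origin (TCP) lies midway between the tips of the shut fingers; the grasp point (between the pads) lies 19 mm behind it; x points along the fingers, y is the direction in which the jaws open and shut, and the axes are right-handed (so a half turn about x gives the same grasp; the last joint's range is limited). The gripper opens to 85 mm and grips with 20 to 120 N. Pads are 22 mm wide; open, the fingers measure 114 mm over their backs; the gripper's body (76 mm by 85 mm) begins 54 mm behind the grasp point. The pads swing forward as they close: fully open they stand 13 mm farther back than shut.
Start: joints at [0.885, 0.313, 1.498, -0, 1.331, -0.223], TCP at [234.402, 469.773, 231.294] pointing down, gripper open.
Joint ranges: [-2.94, 2.94], [-0.97, 2.17], [0.19, 2.56], [-1.23, 4.37], [0.02, 3.11], [-2.88, 2.88]. Speed limits (rad/s): [2.39, 2.39, 3.01, 3.14, 3.14, 3.14].

INTERFACE

Orientations are given as a unit quaternion [w, x, y, z].
In Python, from rig import sense, capture, get_calibration, finish_job gives the robot as it stands.
- The arm moves only by the tool jog_arm, never from a script. Its argument "increments" is a list of rows, each an object of numbers: "rx", "ry", "rz": the turn, a rotation vector about the tool's x, y, z in rad; "x", "y", "z": the shift along the tool's x, y, z in mm; "hand": the finger opening in mm, from 0 to 85.4. A call has 1 to 5 rows; each row shifts and turns the commanded pose from where the row before left it, along the tool's axes as they then stand; what a row does not reach is not made up. A row lasts 1/8 s, in which the tool goes at most 62.5 mm and 10.7 degrees, less where a joint would pass 70% of its speed; a pose out of reach is approached as far as the arm can. A call with a gripper value outside its range is refused whole. The fingers move at their own pace and stop on an object; "force" is the grip in N (left out, the last holds). Time passes only in rows, so rows that do not move let the fingers close. It gives the time, the measured TCP pose, the force and the opening at its end, in the units of the state.
- sense(): the state, without advancing time (a new reading comes with each control period).
- capture(name): name is "scene" or "side" or "wrist"; returns the picture (480x640x3 uint8, red, green, blue); there is no depth.
- get_calibration(name): a dict with "camera_matrix" (3x3 intrinsics, pixels), "R" (3x3) and "t" (3): a world point X has camera coordinates R X + t; the wrist camera has in their place "T_tool_cam" (4x4, takes a point from camera to tool coordinates, whose origin is the TCP and whose axes are the tool frame's). Camera axes: x right, y down, z forward; pixel columns grow to the right and rows downward; lengths in mm; the calibration is good to about 2 mm. A picture is of the moment at which its call begins: read the wrist's pose just before it. get_calibration takes no time and is no camera call.
- finish_job(): hands the job in, once; it reports no verdict.
The state is a dict: "time_s": time; "joints": joint angles; "dq": joint speeds; "tau": joint torques, N m; "eef_pos": TCP position; "ee_rot": TCP orientation; "force": force on the tool from outside, world axes, zero at the start; "wrist_torque": the same for the moment, N m; "grip_width": opening from 0.0 (shut) to 1.0 (fully open).
Only numpy, scipy, OpenCV 4.12 (cv2) and the standard library are available. Lean on these libraries where they do the work, as an engineer would, in place of code of your own. Each camera call takes 0.05 s, during which the arm holds its last target.

TASK

Start the glass washer: with a fingertip under its lip, flip the yellow cover of the control box back past upright so that it stays open by itself, then press the green button under it fully down and let it go. Only push with the fingers, gently and without pinching the cover, and leave the blue-covered box and the mugs, cups and other things on the counter alone; the yellow cover stays open at the end.

Things in the scene. Friction and masses are not known exactly. Their poses are not given: they have to be found in the camera images.
- washer_box: the glass washer's control box with the yellow cover: grey, bolted to the counter, 120 (its x) by 120 (its y) by 80 mm high. Origin: centre of its underside on the counter. Its front (-x, where the lip juts out) looks roughly to world -y, within 0.4 rad; the cover hinges along y on the rear top edge, at x = +60, z = 80 mm. Walls 5 mm; the open well's floor, 45 mm up, carries the button.
- washer_cover (a joint): angle of the yellow cover: 0 shut (level), about 1.57 upright, 2.0 the stop where it leans back open. The hinge turns almost freely and has no spring: short of upright the cover falls shut, beyond it it falls back against the stop and stays.
- washer_flap: the yellow cover itself, a stiff plate of about 0.15 kg, 5 mm thick, 120 by 120 mm with a lip 64 mm wide that juts 35 mm beyond the box's front for a fingertip to get under. Origin on the hinge line at mid-width, level with its underside; the plate runs from there to the lip along its own -x, its underside faces its own -z (down when shut), and nothing is under the lip when shut but the counter 80 mm below.
- washer_lip (a point): middle of the front edge of the yellow cover's lip, at its underside, 155 mm from the hinge line (80 mm above the counter when shut)
- washer_button (a joint): travel of the green push button in the well, m: 0 up, 0.006 fully down; its spring takes about 5 N to hold it fully down and returns it
- washer_button_top (a point): centre of the top of the green button, 36 mm across, 67 mm above the counter; it is pressed straight down. It stands 12 mm nearer the box's front than the box's centre and is reached only with the cover open
- cooler_box: the beer cooler's control box with the blue cover: grey, bolted to the counter, 120 (its x) by 120 (its y) by 80 mm high. Origin: centre of its underside on the counter. Its front (-x, where the lip juts out) looks roughly to world -y, within 0.4 rad; the cover hinges along y on the rear top edge, at x = +60, z = 80 mm. Walls 5 mm; the open well's floor, 45 mm up, carries the button.
- cooler_cover (a joint): angle of the blue cover: 0 shut (level), about 1.57 upright, 2.0 the stop where it leans back open. The hinge turns almost freely and has no spring: short of upright the cover falls shut, beyond it it falls back against the stop and stays.
- cooler_flap: the blue cover itself, a stiff plate of about 0.15 kg, 5 mm thick, 120 by 120 mm with a lip 64 mm wide that juts 35 mm beyond the box's front for a fingertip to get under. Origin on the hinge line at mid-width, level with its underside; the plate runs from there to the lip along its own -x, its underside faces its own -z (down when shut), and nothing is under the lip when shut but the counter 80 mm below.
- cooler_lip (a point): middle of the front edge of the blue cover's lip, at its underside, 155 mm from the hinge line (80 mm above the counter when shut)
- cooler_button (a joint): travel of the red push button in the well, m: 0 up, 0.006 fully down; its spring takes about 5 N to hold it fully down and returns it
- cooler_button_top (a point): centre of the top of the red button, 36 mm across, 67 mm above the counter; it is pressed straight down. It stands 12 mm nearer the box's front than the box's centre and is reached only with the cover open
- stein: clear glass beer stein, 88 mm across, 130 mm high, handle at its +y; loose, to be left alone. Origin: centre of its underside
- white_mug: white ceramic mug, 80 mm across, 95 mm high, handle at its +y; loose, to be left alone. Origin: centre of its underside
- lilac_cup: lilac cup standing upside down, 76 mm across at the counter, 95 mm high; loose, to be left alone. Origin: centre of its underside
- green_cup: green cup standing upside down, 82 mm across at the counter, 80 mm high; loose, to be left alone. Origin: centre of its underside
- tumbler_jar: amber glass jar with steel lid, 72 mm across, 120 mm high; loose, to be left alone. Origin: centre of its underside
- cutlery_beaker: steel beaker full of cutlery, 76 mm across, about 210 mm high with the cutlery; loose, to be left alone. Origin: centre of its underside

How it is judged (in metres and radians):
On the way, in this order (a step that is already met when the one before it is completed fails the run):
1. the yellow cover has been flipped back past upright and rests open with no finger on it (value of joint washer_cover above 1.8 rad and contact force between the fingers and washer_flap below 0.1 N), for 0.2 s.
2. the green button is pressed fully down with the yellow cover open (value of joint washer_button above 0.005 m and value of joint washer_cover above 1.8 rad), for 0.05 s.
At the end, for the whole second after the job is handed in: The yellow cover rests open (beyond 1.8 rad, turning slower than 0.1 rad/s), the green button is up again (within 1.5 mm), the blue cover is shut (within 0.05 rad), and every loose thing stands upright (within 0.2 rad) within 30 mm of where it began (value of joint washer_cover above 1.8 rad and velocity of joint washer_cover between -0.1 and 0.1 rad/s and value of joint washer_button below 0.0015 m and value of joint cooler_cover below 0.05 rad and distance of each of stein, white_mug, lilac_cup, green_cup, tumbler_jar, cutlery_beaker from where it was at the start of the episode below 0.03 m and angle between each of stein, white_mug, lilac_cup, green_cup, tumbler_jar, cutlery_beaker's own z axis and vertical below 0.2 rad); the robot touches nothing.
It fails at once if the blue cover is lifted by more than 0.1 rad (value of joint cooler_cover above 0.1 rad).
It fails at once if the yellow cover is pinched or forced (more than 25 N from the fingers) (contact force between the fingers and washer_flap above 25 N).
It fails at once if a mug, cup, glass, jar or beaker is lifted, carried, moved more than 30 mm or tipped beyond 0.4 rad (distance of any of stein, white_mug, lilac_cup, green_cup, tumbler_jar, cutlery_beaker from where it was at the start of the episode above 0.03 m or angle between any of stein, white_mug, lilac_cup, green_cup, tumbler_jar, cutlery_beaker's own z axis and vertical above 0.4 rad).
It also fails if it takes over 58 s, if anything falls off the work surface, if the arm or the gripper's body presses on something with over 40 N, if the wrist force passes 120 N, or if a joint passes its speed limit or range.

## Working session

There is one attempt and no reset: what is moved stays moved. The work goes in short steps, Python scripts to look and compute and a tool call to move; the robot and the scene stay as the last step left them, time stands still between calls to the robot, and variables do not carry over. Pictures are saved under pics/ and viewed, and the job is handed in when it is done.

Besides the shell and the picture viewer there is one more tool, called after "Request:" as a command line: name --argument value ..., lists and objects as JSON in quotes. jog_arm: Moves the arm, as the interface text tells. Its arguments: {"type":"object","properties":{"increments":{"type":"array","items":{"type":"object","properties":{"rx":{"type":"number"},"ry":{"type":"number"},"rz":{"type":"number"},"x":{"type":"number"},"y":{"type":"number"},"z":{"type":"number"},"hand":{"type":"number"}}}},"force":{"type":"number"}},"required":["increments"]}

```bash
mkdir -p pics
python3 - <<'E'
from rig import *
import cv2,numpy as np
s=sense();print(s)
for n in ["scene","side","wrist"]:
    im=capture(n);cv2.imwrite(f"pics/{n}0.png",im[:,:,::-1])
    print(n,get_calibration(n))
E
```

```text
{'time_s': 0.0, 'joints': array([ 8.84600801e-01,  3.13437832e-01,  1.49841870e+00, -7.18089195e-06,
        1.33100389e+00, -2.23397762e-01]), 'dq': array([ 0.00037479, -0.00141776, -0.00064429, -0.00102173,  0.0017496 ,
       -0.00103345]), 'tau': array([ 8.77062648e-04, -4.12247729e+01, -2.59762573e+01,  1.16925477e-06,
        3.91535505e-03,  3.70387079e-05]), 'eef_pos': array([234.23589676, 469.56820032, 230.74822375]), 'ee_rot': array([ 0.68806525,  0.16176304,  0.68845461, -0.16257053]), 'force': array([-0.03855935,  0.37382493, -0.6017877 ]), 'wrist_torque': array([0.03850535, 0.00720131, 0.00160247]), 'grip_width': 0.998443321324381}
scene {'camera_matrix': array([[464.47761021,   0.        , 323.32111124],
       [  0.        , 464.47761021, 240.63694654],
       [  0.        ,   0.        ,   1.        ]]), 'R': array([[ 0.81310737,  0.58208576,  0.00570752],
       [ 0.49849118, -0.69120513, -0.52320361],
       [-0.3006043 ,  0.42826586, -0.8521886 ]]), 't': array([-505.7812762 , -265.84603233, 1410.93291626])}
side {'camera_matrix': array([[557.57104253,   0.        ,
[... 164 characters left out ...]
807769],
       [-0.4219695 , -0.65091609, -0.63107051],
       [ 0.36274339,  0.51671464, -0.7755148 ]]), 't': array([-505.60065862,  291.43918483, 1377.37669512])}
wrist {'camera_matrix': array([[366.99923551,   0.        , 319.93820516],
       [  0.        , 366.99923551, 241.19518248],
       [  0.        ,   0.        ,   1.        ]]), 'T_tool_cam': array([[-4.48966964e-04, -2.82142823e-01,  9.59372308e-01,
        -1.43737108e+02],
       [ 9.99999898e-01, -1.65013007e-04,  4.19451009e-04,
        -1.04020353e+00],
       [ 3.99638177e-05,  9.59372399e-01,  2.82142868e-01,
        -7.26742833e+01],
       [ 0.00000000e+00,  0.00000000e+00,  0.00000000e+00,
         1.00000000e+00]])}
```

View pics/scene0.png

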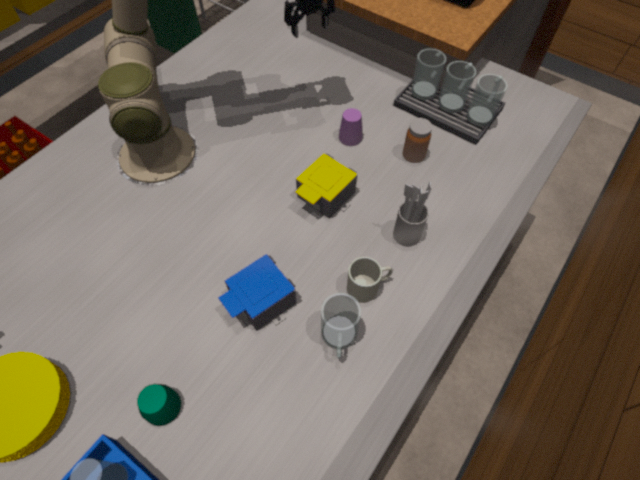

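View pics/side0.png

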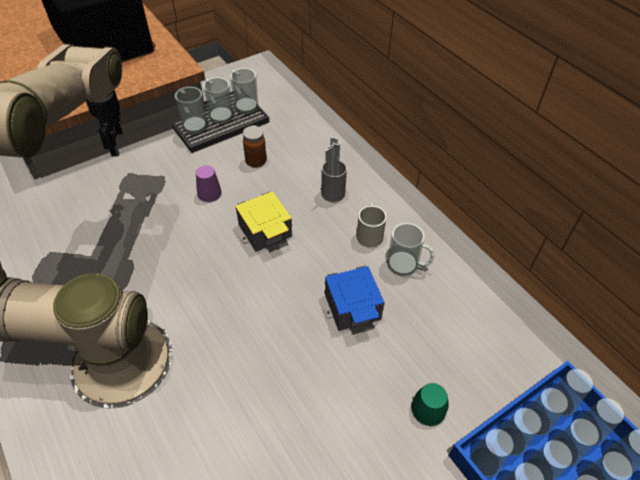

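View pics/wrist0.png

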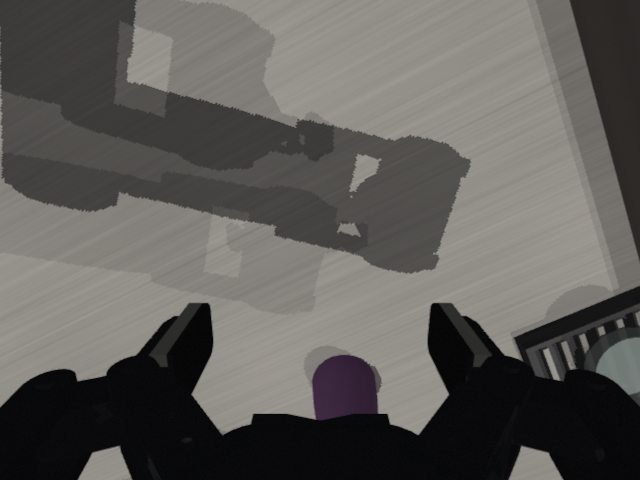

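Run:
```python
import cv2,numpy as np
a=cv2.imread("pics/scene0.png")[135:235,275:375];b=cv2.imread("pics/side0.png")[175:275,215:315]
f=lambda i:cv2.resize(i,(400,400),interpolation=cv2.INTER_CUBIC)
cv2.imwrite("pics/crop0.png",np.hstack([f(a),f(b)]))
```

```text
(no output)
```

View pics/crop0.png

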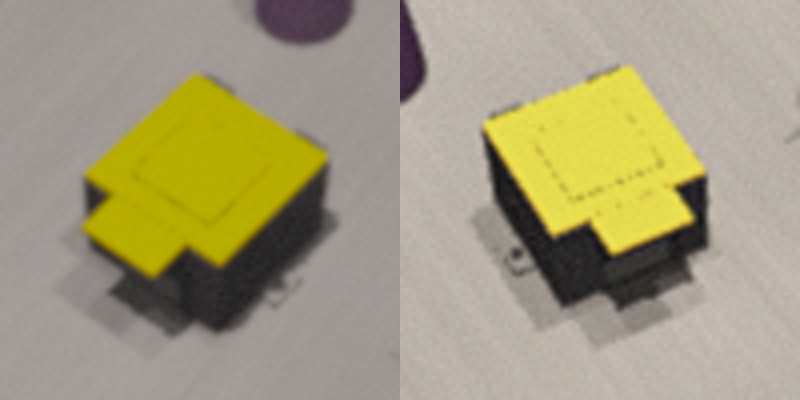

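```bash
cat > h.py <<'E'
from rig import *
import cv2,numpy as np
from scipy.optimize import least_squares
def P(n):
    c=get_calibration(n);return c["camera_matrix"]@np.c_[c["R"],c["t"]]
def proj(M,X):
    h=np.c_[X,np.ones(len(X))]@M.T;return h[:,:2]/h[:,2:]
def tri(Ms,uvs): return least_squares(lambda X:np.concatenate([(proj(M,X[None])-u).ravel() for M,u in zip(Ms,uvs)]),[450,300,80.]).x
E
python3 - <<'E'
from h import *
A=np.array([(197,74),(328,157),(84,177),(218,268),(83,227),(152,278.)])
B=np.array([(484,125),(630,67),(553,237),(706,177),(614,254),(695,219.)])
a=(A+.5)/4-.5+[275,135]; b=(B-[400,0]+.5)/4-.5+[215,175]
Ms=[P("scene"),P("side")]
T=np.array([tri(Ms,[a[i],b[i]]) for i in range(6)]);print(T.round(1))
L=np.array([(60,60,85),(60,-60,85),(-60,60,85),(-60,-60,85),(-95,32,85),(-95,-32,85.)])
def W(p):
    c,s=np.cos(p[2]),np.sin(p[2]);R=np.array([[c,-s,0],[s,c,0],[0,0,1]]);return L@R.T+[p[0],p[1],p[3]]
r=least_squares(lambda p:np.r_[(proj(Ms[0],W(p))-a).ravel(),(proj(Ms[1],W(p))-b).ravel()],[450,300,1.57,0])
print(r.x,r.fun.round(1)); p=r.x;print(W(p).round(1))
c,s=np.cos(p[2]),np.sin(p[2])
for q in [(-12,0),(-95,0),(60,0)]: print(q,p[0]+c*q[0],p[1]+s*q[0])
# all objects: base centers approx via scene
def ray(n,u,z):
    M=P(n);A_=np.c_[M[:,:2],-np.r_[u,1.]];x=np.linalg.solve(A_,-(M[:,2]*z+M[:,3]));return x[:2]
for nm,u,v in [("lilac",(352,138),(208,193)),("jar",(415,153),(256,161)),("beaker",(407,235),(333,194)),("mug",(363,292),(370,238)),("stein",(339,340),(403,266))]:
    print(nm,ray("scene",u,0),ray("side",v,0))
E
```

```text
[[453.1 236.7  78.9]
 [569.7 227.9  80.3]
 [443.9 118.1  77.4]
 [561.7 109.   76.8]
 [470.7  81.6  79.7]
 [532.9  75.4  81.3]]
[507.50804612 173.23675051   1.50201628  -6.17251209] [-0.5  0.3  0.6  0.8 -0.4  0.2  0.4  0.3 -1.   0.8  0.1  0.6 -0.9 -0.5
  0.1 -0.4 -0.3 -0.5  0.1 -1.2 -0.8  0.  -0.3  0.2]
[[451.8 237.2  78.8]
 [571.5 229.   78.8]
 [443.5 117.5  78.8]
 [563.2 109.3  78.8]
 [469.1  80.7  78.8]
 [532.9  76.3  78.8]]
(-12, 0) 506.6833361772486 161.26512349206774
(-95, 0) 500.97909237254623 78.46136993815865
(60, 0) 511.6315958632555 233.09488561112144
lilac [445.76712676 399.84004668] [433.82089869 398.41490339]
jar [636.06170037 460.94644328] [631.11402906 445.18225578]
beaker [765.77331842 189.81532932] [759.61718432 183.33416199]
mug [761.58131832 -22.89941997] [750.18578026 -23.44780919]
stein [ 783.72676256 -161.72168479] [ 767.23515697 -156.57281778]
```

Run:
```python
from h import *
from scipy.spatial.transform import Rotation as Ro
def ray(n,u,z):
    M=P(n);A_=np.c_[M[:,:2],-np.r_[u,1.]];x=np.linalg.solve(A_,-(M[:,2]*z+M[:,3]));return x[:2]
s=sense();q=s["ee_rot"];print(Ro.from_quat(np.r_[q[1:],q[0]]).as_matrix().round(3))
# blue: corners in scene at z=85: rear-left(266,257) rear-right(295,288)?, lip
for u in [(266,257),(295,291),(231,280),(259,317),(221,297),(235,317)]: print(ray("scene",u,80).round())
for u in [(325,277),(368,267),(342,320),(384,303)]: print(ray("side",u,80).round())
print("green",ray("scene",(160,415),0))
```

```text
[[-0.001  0.446  0.895]
 [-0.001  0.895 -0.446]
 [-1.    -0.001 -0.   ]]
[ 534. -118.]
[ 647. -149.]
[ 507. -215.]
[ 620. -248.]
[ 517. -261.]
[ 576. -279.]
[ 529. -115.]
[ 642. -150.]
[ 492. -245.]
[ 608. -262.]
green [ 562.60916392 -530.01701446]
```

```bash
cat > k.py <<'E'
import numpy as np
from scipy.spatial.transform import Rotation as Ro
def tgt(phi,t,flip=1):
    phi,t=np.radians([phi,t]);x=np.array([np.cos(phi)*np.cos(t),np.sin(phi)*np.cos(t),-np.sin(t)]);y=flip*np.array([np.sin(phi),-np.cos(phi),0]);return np.c_[x,y,np.cross(x,y)]
F=np.array([[0,-1,0],[0,0,-1],[1,0,0]]).T  # columns: x_t=fz,y_t=-fx,z_t=-fy
F=np.c_[[0,0,1],[-1,0,0],[0,-1,0]]
def fk(j): return Ro.from_euler('Z',j[0])*Ro.from_euler('Y',j[1]+j[2])*Ro.from_euler('ZYZ',[j[3],j[4],j[5]])
def fkm(j): return fk(j).as_matrix()@F
E
python3 - <<'E'
from k import *
print(fkm([.8846,.3134,1.4984,0,1.331,-.2234]).round(3))
for phi in (50,60,70):
 for t in (20,30,40):
  for fl in (1,-1):
   for j1 in (-.35,):
    for p in (1.7,2.1):
     R=Ro.from_matrix(tgt(phi,t,fl)@F.T)
     e=((Ro.from_euler('Z',j1)*Ro.from_euler('Y',p)).inv()*R).as_euler('ZYZ')
     print(phi,t,fl,p,e.round(2))
E
```

```text
[[-0.001  0.446  0.895]
 [-0.001  0.895 -0.446]
 [-1.    -0.001 -0.   ]]
50 20 1 1.7 [ 1.25  1.2  -0.01]
50 20 1 2.1 [ 1.42  1.1  -0.43]
50 20 -1 1.7 [1.25 1.2  3.14]
50 20 -1 2.1 [1.42 1.1  2.71]
50 30 1 1.7 [1.06 1.21 0.06]
50 30 1 2.1 [ 1.24  1.04 -0.34]
50 30 -1 1.7 [ 1.06  1.21 -3.08]
50 30 -1 2.1 [1.24 1.04 2.8 ]
50 40 1 1.7 [0.87 1.22 0.13]
50 40 1 2.1 [ 1.04  0.99 -0.24]
50 40 -1 1.7 [ 0.87  1.22 -3.01]
50 40 -1 2.1 [1.04 0.99 2.9 ]
60 20 1 1.7 [ 1.24  1.36 -0.06]
60 20 1 2.1 [ 1.34  1.25 -0.46]
60 20 -1 1.7 [1.24 1.36 3.08]
60 20 -1 2.1 [1.34 1.25 2.68]
60 30 1 1.7 [ 1.06  1.36 -0.03]
60 30 1 2.1 [ 1.18  1.18 -0.4 ]
60 30 -1 1.7 [1.06 1.36 3.12]
60 30 -1 2.1 [1.18 1.18 2.74]
60 40 1 1.7 [0.88 1.36 0.01]
60 40 1 2.1 [ 1.    1.12 -0.33]
60 40 -1 1.7 [ 0.88  1.36 -3.13]
60 40 -1 2.1 [1.   1.12 2.81]
70 20 1 1.7 [ 1.22  1.53 -0.12]
70 20 1 2.1 [ 1.27  1.4  -0.5 ]
70 20 -1 1.7 [1.22 1.53 3.02]
70 20 -1 2.1 [1.27 1.4  2.64]
70 30 1 1.7 [ 1.05  1.51 -0.11]
70 30 1 2.1 [ 1.11  1.32 -0.47]
70 30 -1 1.7 [1.05 1.51 3.03]
70 30 -1 2.1 [1.11 1.32 2.67]
70 40 1 1.7 [ 0.88  1.49 -0.1 ]
70 40 1 2.1 [ 0.94  1.24 -0.42]
70 40 -1 1.7 [0.88 1.49 3.04]
70 40 -1 2.1 [0.94 1.24 2.72]
```

```bash
cat >> k.py <<'E'
def rows(p0,q0,p1,R1,n,ease=False):
    """n equal rows (screw-free: shift in axes before turn)"""
    R0=Ro.from_quat(np.r_[q0[1:],q0[0]]);R1=Ro.from_matrix(R1)
    rv=(R0.inv()*R1).as_rotvec();out=[];p0=np.array(p0,float);p1=np.array(p1,float)
    for i in range(n):
        Ri=R0*Ro.from_rotvec(rv*i/n)
        d=Ri.inv().apply((p1-p0)/n);out.append(np.r_[d.round(1),(rv/n).round(4)])
    return out
def show(o):
    for r in o: print("{"+",".join(f'"{k}":{round(float(v),4)}' for k,v in zip(["x","y","z","rx","ry","rz"],r))+"}")
E
python3 - <<'E'
from rig import *; from k import *
s=sense();show(rows(s["eef_pos"],s["ee_rot"],[440,-20,200],tgt(60,27),15))
E
```

```text
{"x":2.1,"y":-23.1,"z":26.8,"rx":0.0966,"ry":0.0557,"rz":0.0592}
{"x":-0.8,"y":-20.4,"z":29.0,"rx":0.0966,"ry":0.0557,"rz":0.0592}
{"x":-3.6,"y":-17.4,"z":30.7,"rx":0.0966,"ry":0.0557,"rz":0.0592}
{"x":-6.2,"y":-14.1,"z":31.9,"rx":0.0966,"ry":0.0557,"rz":0.0592}
{"x":-8.8,"y":-10.5,"z":32.7,"rx":0.0966,"ry":0.0557,"rz":0.0592}
{"x":-11.1,"y":-6.8,"z":33.0,"rx":0.0966,"ry":0.0557,"rz":0.0592}
{"x":-13.2,"y":-2.8,"z":32.8,"rx":0.0966,"ry":0.0557,"rz":0.0592}
{"x":-15.1,"y":1.1,"z":32.1,"rx":0.0966,"ry":0.0557,"rz":0.0592}
{"x":-16.7,"y":5.1,"z":30.9,"rx":0.0966,"ry":0.0557,"rz":0.0592}
{"x":-17.9,"y":9.0,"z":29.2,"rx":0.0966,"ry":0.0557,"rz":0.0592}
{"x":-18.9,"y":12.9,"z":27.1,"rx":0.0966,"ry":0.0557,"rz":0.0592}
{"x":-19.4,"y":16.5,"z":24.7,"rx":0.0966,"ry":0.0557,"rz":0.0592}
{"x":-19.6,"y":19.9,"z":21.8,"rx":0.0966,"ry":0.0557,"rz":0.0592}
{"x":-19.5,"y":23.0,"z":18.6,"rx":0.0966,"ry":0.0557,"rz":0.0592}
{"x":-19.0,"y":25.8,"z":15.2,"rx":0.0966,"ry":0.0557,"rz":0.0592}
```

Request:
jog_arm --increments '[{"x":2,"y":-23,"z":27,"rx":0.097,"ry":0.056,"rz":0.059,"hand":0},{"x":-1,"y":-20,"z":29,"rx":0.097,"ry":0.056,"rz":0.059,"hand":0},{"x":-4,"y":-17,"z":31,"rx":0.097,"ry":0.056,"rz":0.059,"hand":0},{"x":-6,"y":-14,"z":32,"rx":0.097,"ry":0.056,"rz":0.059,"hand":0},{"x":-9,"y":-11,"z":33,"rx":0.097,"ry":0.056,"rz":0.059,"hand":0}]'

```text
time_s: 0.78
eef_pos: [304.0, 305.4, 221.5]
ee_rot: [0.543, 0.442, 0.686, -0.196]
force: [0.8, 0.1, -0.1]
grip_width: -0.002
```

Request:
jog_arm --increments '[{"x":-11,"y":-7,"z":33,"rx":0.097,"ry":0.056,"rz":0.059,"hand":0},{"x":-13,"y":-3,"z":33,"rx":0.097,"ry":0.056,"rz":0.059,"hand":0},{"x":-15,"y":1,"z":32,"rx":0.097,"ry":0.056,"rz":0.059,"hand":0},{"x":-17,"y":5,"z":31,"rx":0.097,"ry":0.056,"rz":0.059,"hand":0},{"x":-18,"y":9,"z":29,"rx":0.097,"ry":0.056,"rz":0.059,"hand":0}]'

```text
time_s: 1.4
eef_pos: [371.7, 141.5, 210.7]
ee_rot: [0.345, 0.676, 0.616, -0.21]
force: [0.9, 0.5, -0.4]
grip_width: 0.003
```

Request:
jog_arm --increments '[{"x":-19,"y":13,"z":27,"rx":0.097,"ry":0.056,"rz":0.059,"hand":0},{"x":-19,"y":16,"z":25,"rx":0.097,"ry":0.056,"rz":0.059,"hand":0},{"x":-20,"y":20,"z":22,"rx":0.097,"ry":0.056,"rz":0.059,"hand":0},{"x":-19,"y":23,"z":19,"rx":0.097,"ry":0.056,"rz":0.059,"hand":0},{"x":-19,"y":26,"z":15,"rx":0.097,"ry":0.056,"rz":0.059,"hand":0}]'

```text
time_s: 2.02
eef_pos: [439.8, -22.1, 198.7]
ee_rot: [0.112, 0.843, 0.484, -0.204]
force: [1.1, 0.2, -0.2]
grip_width: 0.001
```

Run:
```python
from rig import *; from k import *
import cv2
s=sense();print(s["joints"].round(3),s["eef_pos"],s["ee_rot"],s["time_s"]);print(fkm(s["joints"]).round(2));q=s["ee_rot"];print(Ro.from_quat(np.r_[q[1:],q[0]]).as_matrix().round(2),tgt(60,27).round(2))
cv2.imwrite("pics/w1.png",capture("wrist")[:,:,::-1])
```

```text
[-0.893  0.28   2.077  0.99   1.477 -0.837] [439.77323822 -22.05164786 198.70570356] [ 0.11186002  0.84330434  0.48446592 -0.20400464] 2.025
[[ 0.45  0.86 -0.24]
 [ 0.77 -0.51 -0.39]
 [-0.45 -0.01 -0.89]]
[[ 0.45  0.86 -0.24]
 [ 0.77 -0.51 -0.39]
 [-0.45 -0.01 -0.89]] [[ 0.45  0.87 -0.23]
 [ 0.77 -0.5  -0.39]
 [-0.45  0.   -0.89]]
```

View pics/w1.png

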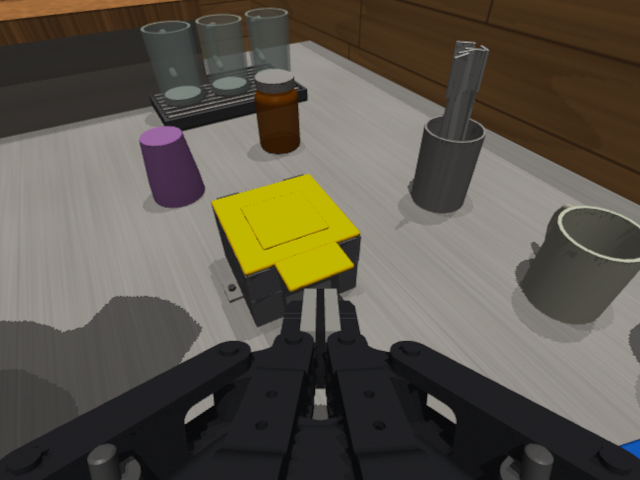

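Run:
```python
import cv2
a=cv2.imread("pics/w1.png")[160:310,200:370]
cv2.imwrite("pics/crop1.png",cv2.resize(a,None,fx=4,fy=4,interpolation=cv2.INTER_CUBIC))
```

```text
(no output)
```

View pics/crop1.png

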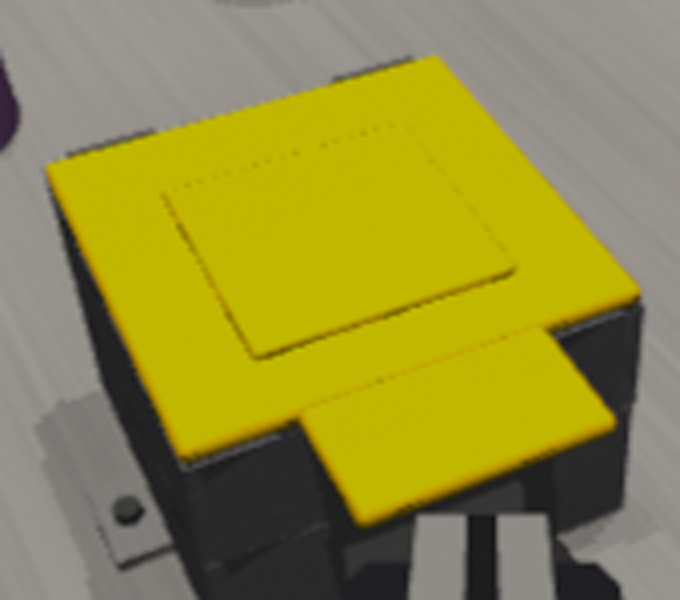

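```bash
cat > fit.py <<'E'
from h import *; from k import *
def wristP(pos,q):
    c=get_calibration("wrist");T=np.eye(4);T[:3,:3]=Ro.from_quat(np.r_[q[1:],q[0]]).as_matrix();T[:3,3]=pos
    M=np.linalg.inv(T@c["T_tool_cam"]);return c["camera_matrix"]@M[:3]
L=np.array([(60,60,85),(60,-60,85),(-60,60,85),(-60,-60,85),(-95,32,85),(-95,-32,85.)])
def W(p):
    c,s=np.cos(p[2]),np.sin(p[2]);R=np.array([[c,-s,0],[s,c,0],[0,0,1]]);return L@R.T+[p[0],p[1],p[3]]
E
python3 - <<'E'
from fit import *
A=np.array([(197,74),(328,157),(84,177),(218,268),(83,227),(152,278.)])
B=np.array([(484,125),(630,67),(553,237),(706,177),(614,254),(695,219.)])
C=np.array([(46,168),(437,57),(188,456),(639,294),(363,520),(615,420.)])
a=(A+.5)/4-.5+[275,135]; b=(B-[400,0]+.5)/4-.5+[215,175]; c=(C+.5)/4-.5+[200,160]
s=sense()
Ms=[P("scene"),P("side"),wristP(s["eef_pos"],s["ee_rot"])];U=[a,b,c]
for idx in ([0,1],[2],[0,1,2]):
    r=least_squares(lambda p:np.concatenate([(proj(Ms[i],W(p))-U[i]).ravel() for i in idx]),[507,173,1.5,0])
    print(idx,r.x.round(3),abs(r.fun).max().round(2)); p=r.x
E
```

```text
[0, 1] [507.508 173.237   1.502  -6.173] 1.24
[2] [509.643 173.702   1.502  -4.769] 0.62
[0, 1, 2] [508.861 172.476   1.502  -3.746] 1.85
```

Run:
```python
from rig import *; from k import *
s=sense();show(rows(s["eef_pos"],s["ee_rot"],[465,20,52],tgt(60,27),5))
```

```text
{"x":22.3,"y":-0.1,"z":21.5,"rx":-0.0032,"ry":-0.0006,"rz":-0.0013}
{"x":22.3,"y":-0.2,"z":21.4,"rx":-0.0032,"ry":-0.0006,"rz":-0.0013}
{"x":22.3,"y":-0.2,"z":21.4,"rx":-0.0032,"ry":-0.0006,"rz":-0.0013}
{"x":22.3,"y":-0.2,"z":21.4,"rx":-0.0032,"ry":-0.0006,"rz":-0.0013}
{"x":22.3,"y":-0.3,"z":21.4,"rx":-0.0032,"ry":-0.0006,"rz":-0.0013}
```

Request:
jog_arm --increments '[{"x":22.3,"z":21.4},{"x":22.3,"z":21.4},{"x":22.3,"z":21.4},{"x":22.3,"z":21.4},{"x":22.3,"z":21.4}]'

```text
schema error: expected keys rx, ry, rz, x, y, z, hand
```

Run:
```python
from rig import *; from k import *
import cv2
s=sense();print(s["joints"].round(3),s["eef_pos"],s["time_s"],s["force"])
cv2.imwrite("pics/w2.png",capture("wrist")[:,:,::-1]);cv2.imwrite("pics/side2.png",capture("side")[:,:,::-1])
show(rows(s["eef_pos"],s["ee_rot"],[505,86,52],tgt(60,27),5))
```

```text
[-0.897  0.285  2.074  0.992  1.476 -0.835] [440.85999443 -25.04273862 198.04567543] 2.075 [-0.9335982  -0.44868825  0.77631107]
{"x":36.1,"y":0.0,"z":14.5,"rx":-0.0032,"ry":-0.0006,"rz":-0.0013}
{"x":36.1,"y":0.0,"z":14.5,"rx":-0.0032,"ry":-0.0006,"rz":-0.0013}
{"x":36.1,"y":0.0,"z":14.5,"rx":-0.0032,"ry":-0.0006,"rz":-0.0013}
{"x":36.1,"y":0.0,"z":14.4,"rx":-0.0032,"ry":-0.0006,"rz":-0.0013}
{"x":36.1,"y":0.0,"z":14.4,"rx":-0.0032,"ry":-0.0006,"rz":-0.0013}
```

View pics/w2.png

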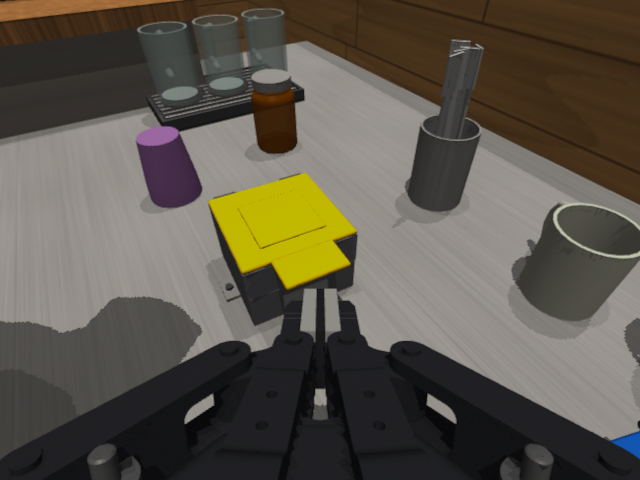

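View pics/side2.png

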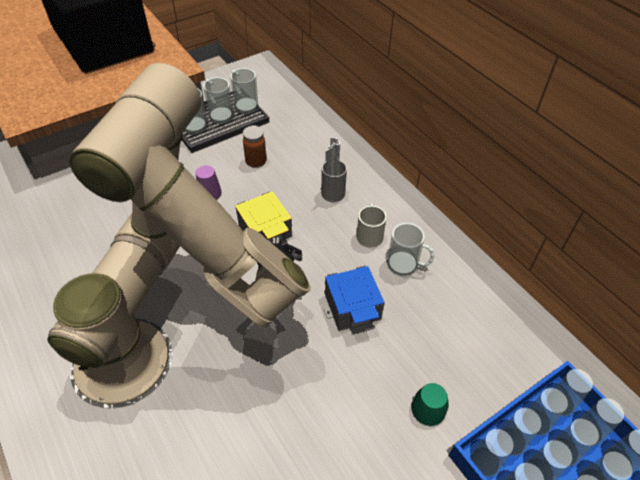

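Run:
```python
from fit import *
A=np.array([(197,74),(328,157),(84,177),(218,268),(83,227),(152,278.)])
B=np.array([(484,125),(630,67),(553,237),(706,177),(614,254),(695,219.)])
C=np.array([(46,168),(437,57),(188,456),(639,294),(363,520),(615,420.)])
a=(A+.5)/4-.5+[275,135]; b=(B-[400,0]+.5)/4-.5+[215,175]; c=(C+.5)/4-.5+[200,160]
Ms=[P("scene"),P("side"),wristP([439.77323822,-22.05164786,198.70570356],[ 0.11186002,0.84330434,0.48446592,-0.20400464])];U=[a,b,c]
for idx in ([2],[0,1,2]):
    r=least_squares(lambda p:np.concatenate([(proj(Ms[i],W(p))-U[i]).ravel() for i in idx]),[507,173,1.5,0])
    print(idx,r.x.round(3),abs(r.fun).max().round(2)); p=r.x
s=sense();print(s["eef_pos"],s["ee_rot"])
show(rows(s["eef_pos"],s["ee_rot"],[465,20,52],tgt(60,27),5))
w=cv2.imread("pics/w2.png")[160:310,200:370]
cv2.imwrite("pics/crop2.png",cv2.resize(w,None,fx=4,fy=4,interpolation=cv2.INTER_CUBIC))
```

```text
[2] [507.476 177.071   1.51   -4.641] 0.53
[0, 1, 2] [507.132 175.346   1.508  -3.921] 2.3
[439.4453823  -21.62527778 198.38544783] [ 0.11281741  0.84268867  0.48516322 -0.20436412]
{"x":22.0,"y":0.5,"z":21.7,"rx":-0.0019,"ry":-0.0,"rz":-0.0}
{"x":22.0,"y":0.4,"z":21.7,"rx":-0.0019,"ry":-0.0,"rz":-0.0}
{"x":22.0,"y":0.4,"z":21.7,"rx":-0.0019,"ry":-0.0,"rz":-0.0}
{"x":22.0,"y":0.3,"z":21.7,"rx":-0.0019,"ry":-0.0,"rz":-0.0}
{"x":22.0,"y":0.3,"z":21.7,"rx":-0.0019,"ry":-0.0,"rz":-0.0}
```

View pics/crop2.png

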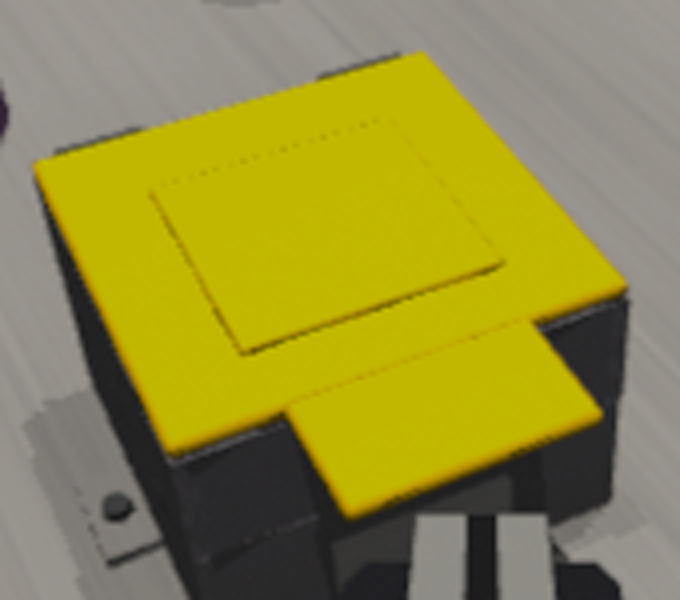

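Request:
jog_arm --increments '[{"x":22,"y":0.4,"z":21.7,"rx":0,"ry":0,"rz":0,"hand":0},{"x":22,"y":0.4,"z":21.7,"rx":0,"ry":0,"rz":0,"hand":0},{"x":22,"y":0.4,"z":21.7,"rx":0,"ry":0,"rz":0,"hand":0},{"x":22,"y":0.4,"z":21.7,"rx":0,"ry":0,"rz":0,"hand":0},{"x":22,"y":0.4,"z":21.7,"rx":0,"ry":0,"rz":0,"hand":0}]'

```text
time_s: 2.8
eef_pos: [464.7, 22.1, 51.7]
ee_rot: [0.115, 0.842, 0.487, -0.204]
force: [0.3, -0.2, 0.5]
grip_width: -0.004
```

Request:
jog_arm --increments '[{"x":0,"y":0,"z":0,"rx":0,"ry":0,"rz":0,"hand":0},{"x":0,"y":0,"z":0,"rx":0,"ry":0,"rz":0,"hand":0}]'

```text
time_s: 3.05
eef_pos: [464.8, 21.0, 53.2]
ee_rot: [0.114, 0.842, 0.486, -0.204]
force: [-0.5, 0.1, -0.0]
grip_width: 0.002
```

Run:
```python
from rig import *; from k import *
import cv2
for i in range(3):
    s=sense();print(s["joints"].round(3),s["eef_pos"],s["ee_rot"],s["time_s"],s["force"])
cv2.imwrite("pics/w3.png",capture("wrist")[:,:,::-1]);cv2.imwrite("pics/side3.png",capture("side")[:,:,::-1])
show(rows(s["eef_pos"],s["ee_rot"],[505,88,52],tgt(60,27),5))
```

```text
[-0.765  0.643  2.116  1.168  1.222 -1.169] [464.8126178   21.03544855  53.24706955] [ 0.1142351   0.84216891  0.48600832 -0.20371003] 3.05 [-0.51678812  0.09519453 -0.02151211]
[-0.765  0.643  2.116  1.168  1.222 -1.169] [464.8126178   21.03544855  53.24706955] [ 0.1142351   0.84216891  0.48600832 -0.20371003] 3.05 [-0.51678812  0.09519453 -0.02151211]
[-0.765  0.643  2.116  1.168  1.222 -1.169] [464.8126178   21.03544855  53.24706955] [ 0.1142351   0.84216891  0.48600832 -0.20371003] 3.05 [-0.51678812  0.09519453 -0.02151211]
{"x":14.0,"y":0.2,"z":-6.9,"rx":-0.0012,"ry":0.0,"rz":0.0002}
{"x":14.0,"y":0.2,"z":-6.9,"rx":-0.0012,"ry":0.0,"rz":0.0002}
{"x":14.0,"y":0.2,"z":-6.9,"rx":-0.0012,"ry":0.0,"rz":0.0002}
{"x":14.0,"y":0.3,"z":-6.9,"rx":-0.0012,"ry":0.0,"rz":0.0002}
{"x":14.0,"y":0.3,"z":-6.9,"rx":-0.0012,"ry":0.0,"rz":0.0002}
```

View pics/w3.png

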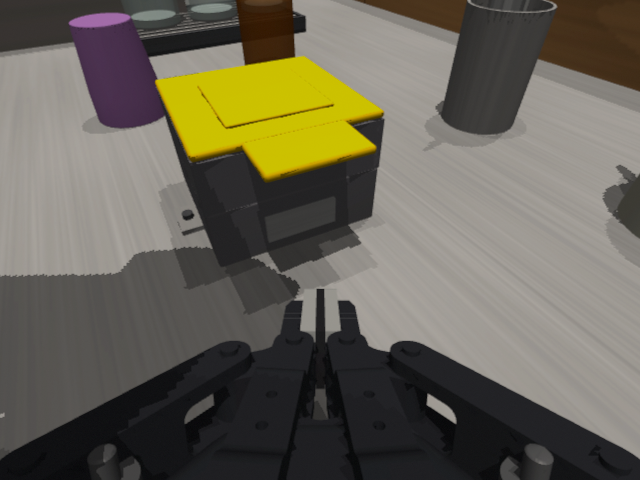

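View pics/side3.png

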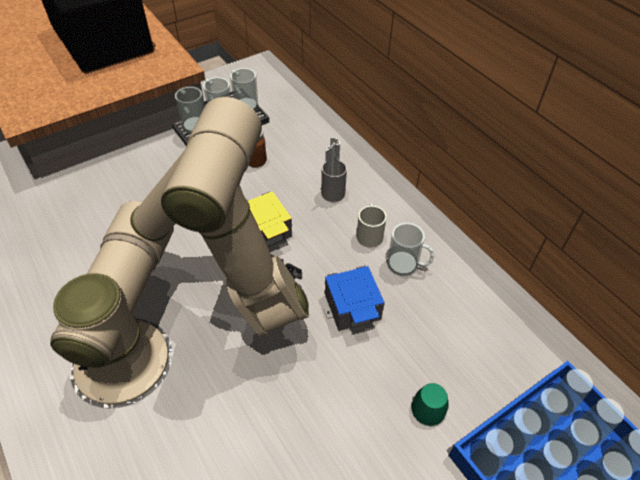

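Request:
jog_arm --increments '[{"x":14,"y":0.2,"z":-6.5,"rx":0,"ry":0,"rz":0,"hand":0},{"x":14,"y":0.2,"z":-6.5,"rx":0,"ry":0,"rz":0,"hand":0},{"x":14,"y":0.2,"z":-6.5,"rx":0,"ry":0,"rz":0,"hand":0},{"x":14,"y":0.2,"z":-6.5,"rx":0,"ry":0,"rz":0,"hand":0},{"x":14,"y":0.2,"z":-6.5,"rx":0,"ry":0,"rz":0,"hand":0}]'

```text
time_s: 3.78
eef_pos: [504.8, 87.2, 50.4]
ee_rot: [0.114, 0.843, 0.485, -0.204]
force: [-0.4, 0.2, -0.8]
grip_width: 0.002
```

Request:
jog_arm --increments '[{"x":0,"y":0,"z":0,"rx":0,"ry":0,"rz":0,"hand":0},{"x":0,"y":0,"z":0,"rx":0,"ry":0,"rz":0,"hand":0}]'

```text
time_s: 4.03
eef_pos: [504.3, 86.6, 49.9]
ee_rot: [0.114, 0.842, 0.486, -0.204]
force: [0.2, 1.0, -0.2]
grip_width: 0.002
```

Run:
```python
from rig import *; from k import *
import cv2
s=sense();print(s["joints"].round(3),s["eef_pos"],s["ee_rot"],s["time_s"],s["force"])
cv2.imwrite("pics/w4.png",capture("wrist")[:,:,::-1]);a=capture("scene")[:,:,::-1];cv2.imwrite("pics/scene4.png",a)
# arc path: K lead radius 137
u=np.array([.065,.998]); 
for th in (0,.2,.4,.6,.8,1.0,1.2,1.4,1.6,1.7):
    r=137*(1-np.cos(th)); print(th,(505+u[0]*r).round(1),(88+u[1]*r).round(1),round(68+137*np.sin(th),1))
```

```text
[-0.566  0.663  2.079  1.338  1.155 -1.125] [504.33155703  86.63657428  49.87195987] [ 0.11391185  0.84245006  0.48553187 -0.20386465] 4.025 [ 0.20826858  0.97724228 -0.15151065]
0 505.0 88.0 68.0
0.2 505.2 90.7 95.2
0.4 505.7 98.8 121.4
0.6 506.6 111.9 145.4
0.8 507.7 129.5 166.3
1.0 509.1 150.9 183.3
1.2 510.7 175.2 195.7
1.4 512.4 201.5 203.0
1.6 514.2 228.7 204.9
1.7 515.1 242.3 203.9
```

View pics/w4.png

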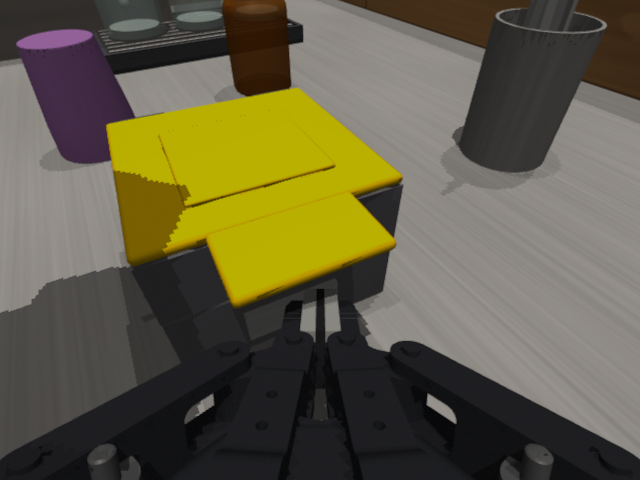

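View pics/scene4.png

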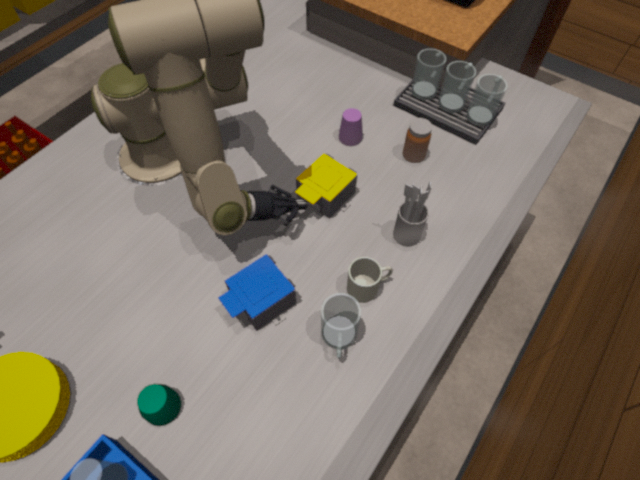

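Request:
jog_arm --increments '[{"x":4.8,"y":-2.6,"z":-2.4,"rx":0,"ry":0,"rz":0,"hand":0},{"x":-2.7,"y":0,"z":-5.3,"rx":0,"ry":0,"rz":0,"hand":0},{"x":-2.7,"y":0,"z":-5.3,"rx":0,"ry":0,"rz":0,"hand":0},{"x":-2.7,"y":0,"z":-5.3,"rx":0,"ry":0,"rz":0,"hand":0},{"x":-2.7,"y":0,"z":-5.3,"rx":0,"ry":0,"rz":0,"hand":0}]'

```text
time_s: 4.75
eef_pos: [505.0, 93.0, 73.7]
ee_rot: [0.114, 0.842, 0.486, -0.204]
force: [1.2, -0.5, -1.0]
grip_width: 0.002
```

Run:
```python
from rig import *; from k import *
import cv2
s=sense();print(s["joints"].round(3),s["eef_pos"],s["ee_rot"],s["time_s"],s["force"])
cv2.imwrite("pics/w5.png",capture("wrist")[:,:,::-1])
```

```text
[-0.551  0.6    2.085  1.326  1.163 -1.063] [504.95249639  92.95026793  73.65790087] [ 0.11363495  0.84236632  0.4856625  -0.20405396] 4.75 [ 1.19728279 -0.53707126 -0.99007606]
```

View pics/w5.png

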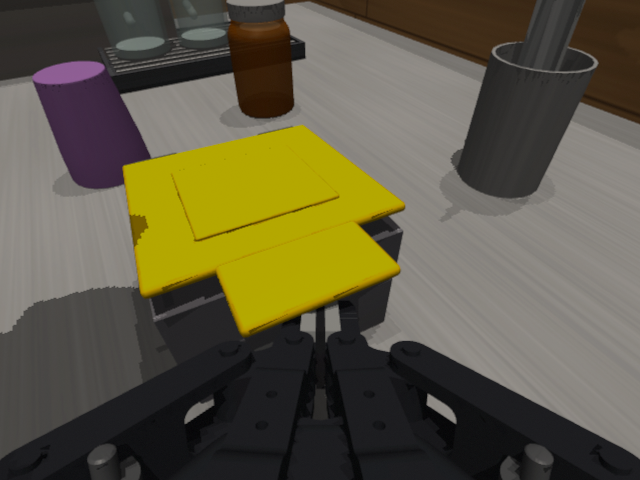

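Request:
jog_arm --increments '[{"x":-3.5,"y":-0.6,"z":-9.4,"rx":0,"ry":0,"rz":0,"hand":0},{"x":-3.5,"y":-0.6,"z":-9.4,"rx":0,"ry":0,"rz":0,"hand":0},{"x":-2.7,"y":-1.8,"z":-13.5,"rx":0,"ry":0,"rz":0,"hand":0},{"x":-2.7,"y":-1.8,"z":-13.5,"rx":0,"ry":0,"rz":0,"hand":0},{"x":-0.1,"y":-3,"z":-13.6,"rx":0,"ry":0,"rz":0,"hand":0}]'

```text
time_s: 5.42
eef_pos: [506.6, 110.7, 132.9]
ee_rot: [0.114, 0.842, 0.486, -0.204]
force: [0.6, -0.7, -1.0]
grip_width: -0.002
```

Run:
```python
from rig import *; from k import *
import cv2
s=sense();print(s["joints"].round(3),s["eef_pos"],s["ee_rot"],s["time_s"],s["force"])
cv2.imwrite("pics/w6.png",capture("wrist")[:,:,::-1]);cv2.imwrite("pics/scene6.png",capture("scene")[:,:,::-1])
```

```text
[-0.509  0.447  2.086  1.298  1.182 -0.897] [506.59388211 110.74294545 132.94545765] [ 0.1137185   0.84243671  0.48558805 -0.20389395] 5.425 [ 0.57507251 -0.71585757 -1.02132401]
```

View pics/w6.png

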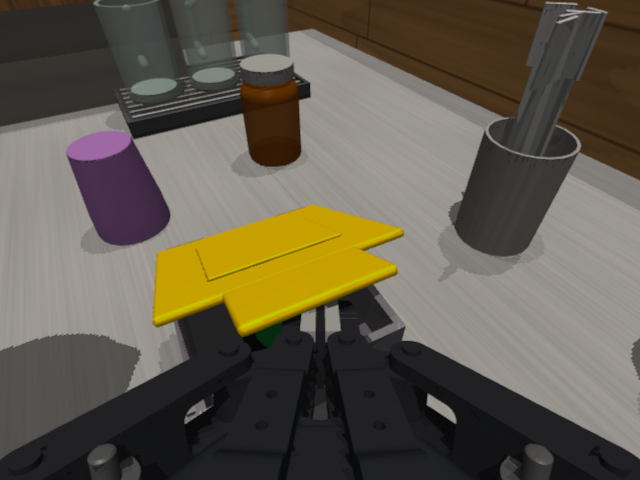

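View pics/scene6.png

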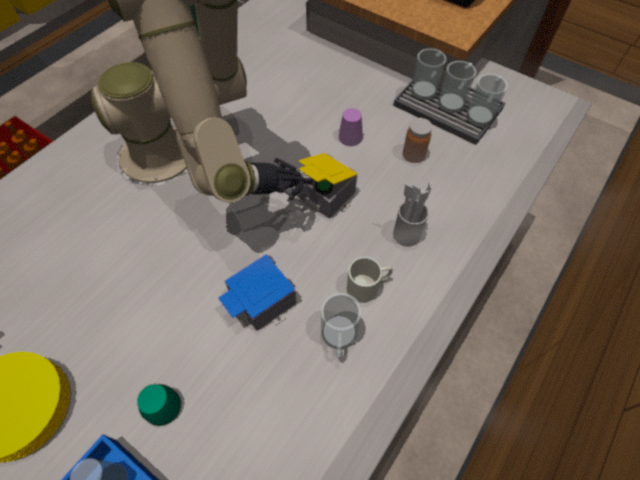

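Cover is lifted about 25-30°, green button visible beneath; continue the arc.

Request:
jog_arm --increments '[{"x":-0.1,"y":-3,"z":-13.6,"rx":0,"ry":0,"rz":0,"hand":0},{"x":2.4,"y":-4,"z":-13.1,"rx":0,"ry":0,"rz":0,"hand":0},{"x":2.4,"y":-4,"z":-13.1,"rx":0,"ry":0,"rz":0,"hand":0},{"x":4.9,"y":-4.8,"z":-12.1,"rx":0,"ry":0,"rz":0,"hand":0},{"x":4.9,"y":-4.8,"z":-12.1,"rx":0,"ry":0,"rz":0,"hand":0}]'

```text
time_s: 6.15
eef_pos: [510.0, 157.8, 183.0]
ee_rot: [0.114, 0.842, 0.486, -0.204]
force: [-0.0, 0.6, -0.3]
grip_width: -0.001
```

Run:
```python
from rig import *; from k import *
import cv2
s=sense();print(s["joints"].round(3),s["eef_pos"],s["ee_rot"],s["time_s"],s["force"])
cv2.imwrite("pics/w7.png",capture("wrist")[:,:,::-1])
```

```text
[-0.395  0.324  2.071  1.322  1.148 -0.732] [510.03213025 157.78353426 183.03250774] [ 0.11350611  0.84229566  0.48582397 -0.20403299] 6.15 [-0.01751867  0.61584093 -0.33890195]
```

View pics/w7.png

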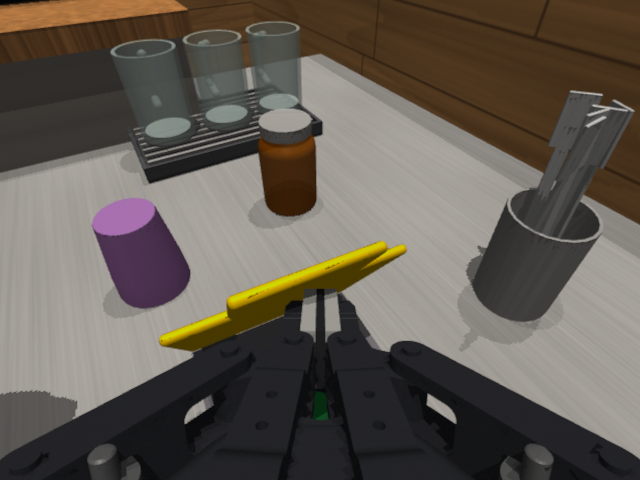

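Request:
jog_arm --increments '[{"x":7.1,"y":-5.5,"z":-10.7,"rx":0,"ry":0,"rz":0,"hand":0},{"x":7.1,"y":-5.5,"z":-10.7,"rx":0,"ry":0,"rz":0,"hand":0},{"x":9,"y":-5.9,"z":-8.8,"rx":0,"ry":0,"rz":0,"hand":0},{"x":9,"y":-5.9,"z":-8.8,"rx":0,"ry":0,"rz":0,"hand":0},{"x":10.8,"y":-6.2,"z":-6.5,"rx":0,"ry":0,"rz":0,"hand":0}]'

```text
time_s: 6.82
eef_pos: [514.8, 223.4, 203.9]
ee_rot: [0.114, 0.842, 0.486, -0.204]
force: [-0.3, -0.5, 0.2]
grip_width: 0.004
```

Run:
```python
from rig import *; from k import *
import cv2
s=sense();print(s["joints"].round(3),s["eef_pos"],s["ee_rot"],s["time_s"],s["force"])
cv2.imwrite("pics/w8.png",capture("wrist")[:,:,::-1])
```

```text
[-0.228  0.287  2.046  1.397  1.047 -0.636] [514.83345535 223.35934517 203.88621596] [ 0.11356724  0.84235741  0.48574673 -0.20392792] 6.825 [-0.25892483 -0.48127475  0.15953318]
```

View pics/w8.png

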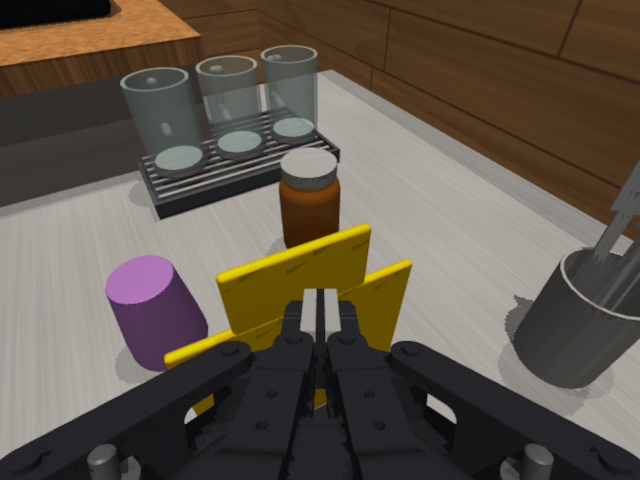

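Request:
jog_arm --increments '[{"x":10.8,"y":-6.2,"z":-6.5,"rx":0,"ry":0,"rz":0,"hand":0},{"x":11.5,"y":-6.2,"z":-5,"rx":0,"ry":0,"rz":0,"hand":0},{"x":11.5,"y":-6.2,"z":-4.5,"rx":0,"ry":0,"rz":0,"hand":0},{"x":0,"y":0,"z":0,"rx":0,"ry":0,"rz":0,"hand":0},{"x":0,"y":0,"z":0,"rx":0,"ry":0,"rz":0,"hand":0}]'

```text
time_s: 7.5
eef_pos: [517.4, 264.0, 202.6]
ee_rot: [0.114, 0.842, 0.486, -0.204]
force: [-0.4, 0.3, -0.1]
grip_width: 0.0
```

Run:
```python
from rig import *; from k import *
import cv2
s=sense();print(s["joints"].round(3),s["eef_pos"],s["ee_rot"],s["time_s"],s["force"])
cv2.imwrite("pics/w9.png",capture("wrist")[:,:,::-1]);cv2.imwrite("pics/side9.png",capture("side")[:,:,::-1])
```

```text
[-0.124  0.303  2.027  1.46   0.972 -0.619] [517.43484099 264.00227528 202.58759727] [ 0.11352187  0.84230789  0.48575173 -0.20414566] 7.5 [-0.44708056  0.25082275 -0.05973717]
```

View pics/w9.png

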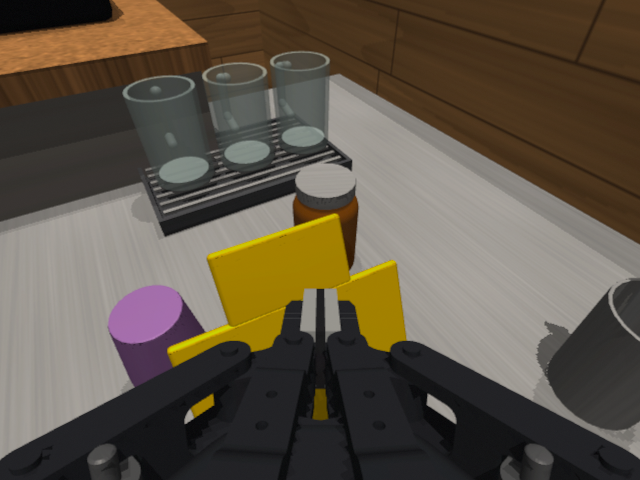

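View pics/side9.png

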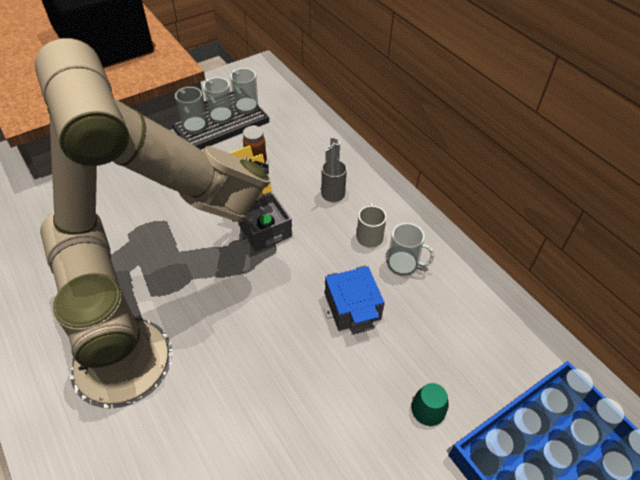

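Request:
jog_arm --increments '[{"x":-16,"y":8.8,"z":8,"rx":0,"ry":0,"rz":0,"hand":0},{"x":-24,"y":8.8,"z":-2,"rx":0,"ry":0,"rz":0,"hand":0},{"x":-24,"y":8.8,"z":-2,"rx":0,"ry":0,"rz":0,"hand":0},{"x":-24,"y":8.8,"z":-2,"rx":0,"ry":0,"rz":0,"hand":0},{"x":-24,"y":8.8,"z":-2,"rx":0,"ry":0,"rz":0,"hand":0}]'

```text
time_s: 8.22
eef_pos: [505.6, 154.3, 253.7]
ee_rot: [0.114, 0.843, 0.485, -0.204]
force: [0.1, 0.1, -0.2]
grip_width: 0.002
```

Run:
```python
from rig import *; from k import *
import cv2
s=sense();print(s["joints"].round(3),s["eef_pos"],s["ee_rot"],s["time_s"],s["force"])
cv2.imwrite("pics/w10.png",capture("wrist")[:,:,::-1]);cv2.imwrite("pics/side10.png",capture("side")[:,:,::-1])
show(rows(s["eef_pos"],s["ee_rot"],[506,163,180],tgt(60,90),10))
```

```text
[-0.408  0.176  2.019  1.235  1.215 -0.527] [505.58792828 154.32912112 253.68854984] [ 0.113514    0.84252904  0.48537102 -0.20414299] 8.225 [ 0.11956359  0.05068123 -0.170841  ]
{"x":4.0,"y":-0.3,"z":6.2,"rx":-0.0007,"ry":-0.1099,"rz":0.0004}
{"x":4.7,"y":-0.4,"z":5.7,"rx":-0.0007,"ry":-0.1099,"rz":0.0004}
{"x":5.3,"y":-0.4,"z":5.2,"rx":-0.0007,"ry":-0.1099,"rz":0.0004}
{"x":5.8,"y":-0.4,"z":4.6,"rx":-0.0007,"ry":-0.1099,"rz":0.0004}
{"x":6.3,"y":-0.4,"z":3.9,"rx":-0.0007,"ry":-0.1099,"rz":0.0004}
{"x":6.7,"y":-0.4,"z":3.2,"rx":-0.0007,"ry":-0.1099,"rz":0.0004}
{"x":7.0,"y":-0.4,"z":2.4,"rx":-0.0007,"ry":-0.1099,"rz":0.0004}
{"x":7.2,"y":-0.4,"z":1.7,"rx":-0.0007,"ry":-0.1099,"rz":0.0004}
{"x":7.4,"y":-0.4,"z":0.9,"rx":-0.0007,"ry":-0.1099,"rz":0.0004}
{"x":7.4,"y":-0.4,"z":0.0,"rx":-0.0007,"ry":-0.1099,"rz":0.0004}
```

View pics/w10.png

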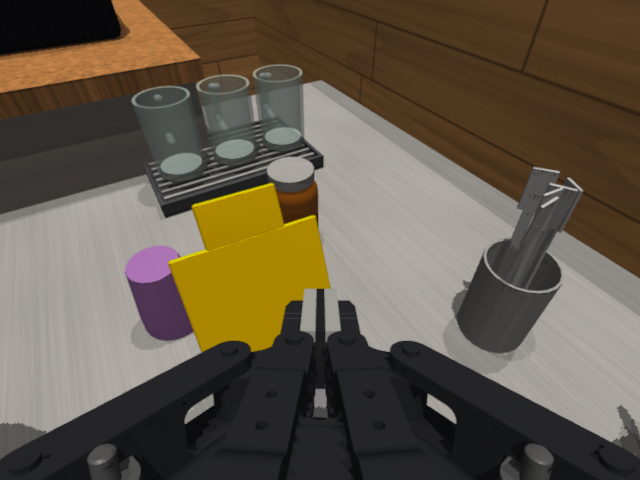

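View pics/side10.png

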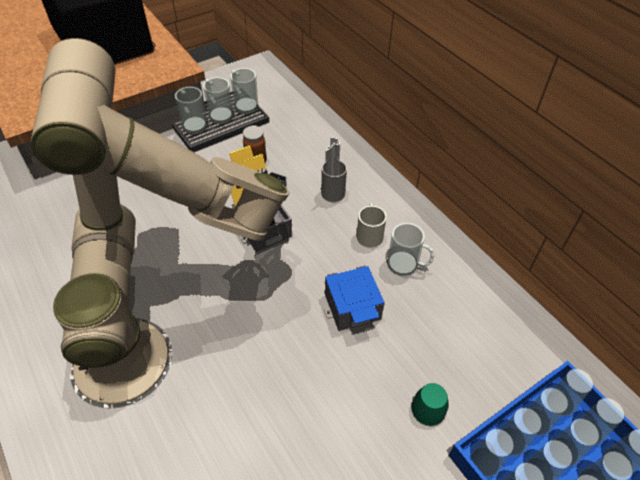

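Request:
jog_arm --increments '[{"x":4,"y":-0.4,"z":6.2,"rx":0,"ry":-0.11,"rz":0,"hand":0},{"x":4.7,"y":-0.4,"z":5.7,"rx":0,"ry":-0.11,"rz":0,"hand":0},{"x":5.3,"y":-0.4,"z":5.2,"rx":0,"ry":-0.11,"rz":0,"hand":0},{"x":5.8,"y":-0.4,"z":4.6,"rx":0,"ry":-0.11,"rz":0,"hand":0},{"x":6.3,"y":-0.4,"z":3.9,"rx":0,"ry":-0.11,"rz":0,"hand":0}]'

```text
time_s: 8.95
eef_pos: [505.5, 160.5, 215.9]
ee_rot: [0.242, 0.755, 0.436, -0.426]
force: [-0.6, -0.7, -0.5]
grip_width: 0.001
```

Request:
jog_arm --increments '[{"x":6.7,"y":-0.4,"z":3.2,"rx":0,"ry":-0.11,"rz":0,"hand":0},{"x":7,"y":-0.4,"z":2.4,"rx":0,"ry":-0.11,"rz":0,"hand":0},{"x":7.2,"y":-0.4,"z":1.7,"rx":0,"ry":-0.11,"rz":0,"hand":0},{"x":7.4,"y":-0.4,"z":0.9,"rx":0,"ry":-0.11,"rz":0,"hand":0},{"x":7.4,"y":-0.4,"z":0,"rx":0,"ry":-0.11,"rz":0,"hand":0}]'

```text
time_s: 9.57
eef_pos: [505.4, 165.2, 178.9]
ee_rot: [-0.351, -0.61, -0.355, 0.615]
force: [-0.6, 0.2, -0.1]
grip_width: 0.001
```

Request:
jog_arm --increments '[{"x":0,"y":0,"z":0,"rx":0,"ry":0,"rz":0,"hand":0},{"x":0,"y":0,"z":0,"rx":0,"ry":0,"rz":0,"hand":0}]'

```text
time_s: 9.82
eef_pos: [505.4, 164.6, 179.3]
ee_rot: [-0.35, -0.612, -0.355, 0.614]
force: [-0.1, 0.5, 0.4]
grip_width: -0.0
```

Run:
```python
from rig import *; from k import *
import cv2
s=sense();print(s["joints"].round(3),s["eef_pos"],s["ee_rot"],s["time_s"],s["force"])
cv2.imwrite("pics/w11.png",capture("wrist")[:,:,::-1]);cv2.imwrite("pics/side11.png",capture("side")[:,:,::-1]);cv2.imwrite("pics/scene11.png",capture("scene")[:,:,::-1])
```

```text
[0.092 0.375 1.552 0.006 1.22  0.615] [505.35105225 164.62190055 179.34023037] [-0.35030613 -0.61175839 -0.35547444  0.61373872] 9.825 [-0.12736763  0.4503189   0.44249699]
```

View pics/w11.png

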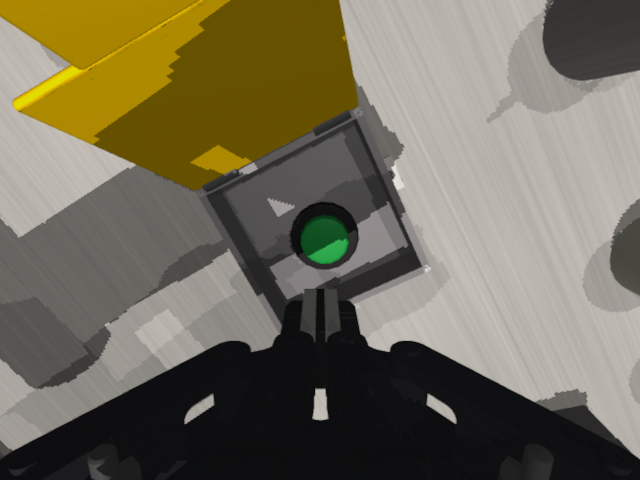

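View pics/side11.png

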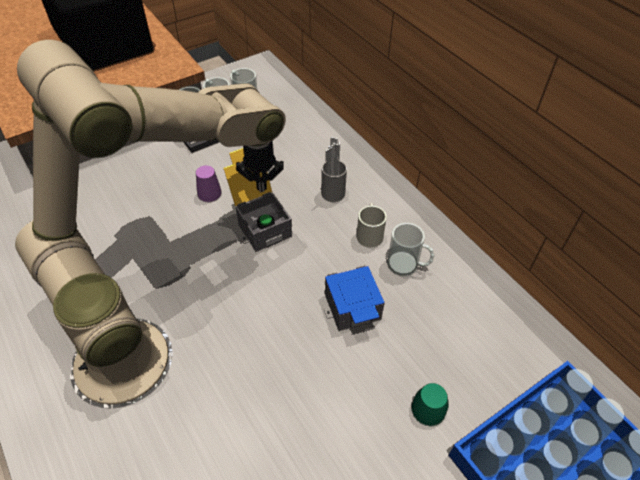

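View pics/scene11.png

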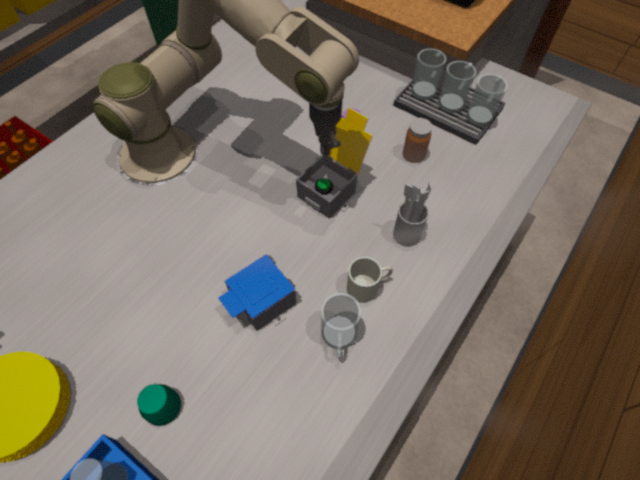

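Run:
```python
from fit import *
s=sense()
M=wristP([505.35105225,164.62190055,179.34023037],[-0.35030613,-0.61175839,-0.35547444,0.61373872])
def ray(M,u,z):
    A_=np.c_[M[:,:2],-np.r_[u,1.]];return np.linalg.solve(A_,-(M[:,2]*z+M[:,3]))[:2]
for z in (63,67): print(ray(M,(325.5,240.5),z),ray(P("scene"),(324,186),z),ray(P("side"),(266,221.5),z))
print(tri([M,P("scene"),P("side")],[np.array(x) for x in [(325.5,240.5),(324,186),(266,221.5)]]))
print(s["eef_pos"])
```

```text
[504.81499957 159.07744917] [513.60201627 154.03684173] [502.34151548 147.83409877]
[505.37731438 160.10013245] [515.41349035 151.45449433] [500.80957973 144.65930414]
[504.15842882 157.00978066  54.44641622]
[505.57010933 164.02580762 179.84325284]
```

Request:
jog_arm --increments '[{"x":22,"y":0.8,"z":1.3,"rx":0,"ry":0,"rz":0,"hand":0},{"x":22,"y":0.7,"z":1.3,"rx":0,"ry":0,"rz":0,"hand":0},{"x":22,"y":0,"z":0,"rx":0,"ry":0,"rz":0,"hand":0},{"x":22,"y":0,"z":0,"rx":0,"ry":0,"rz":0,"hand":0},{"x":14,"y":0,"z":0,"rx":0,"ry":0,"rz":0,"hand":0}]'

```text
time_s: 10.6
eef_pos: [504.8, 161.3, 76.9]
ee_rot: [-0.35, -0.612, -0.355, 0.614]
force: [0.8, 0.3, 0.7]
grip_width: 0.001
```

Request:
jog_arm --increments '[{"x":4,"y":0,"z":0,"rx":0,"ry":0,"rz":0,"hand":0},{"x":2,"y":0,"z":0,"rx":0,"ry":0,"rz":0,"hand":0},{"x":0,"y":0,"z":0,"rx":0,"ry":0,"rz":0,"hand":0}]'

```text
time_s: 10.98
eef_pos: [505.2, 161.7, 72.1]
ee_rot: [-0.351, -0.612, -0.355, 0.614]
force: [0.4, -0.1, 0.6]
grip_width: -0.001
```

Run:
```python
from rig import *; from k import *
import cv2
s=sense();print(s["eef_pos"],s["time_s"],s["force"])
cv2.imwrite("pics/w12.png",capture("wrist")[:,:,::-1])
```

```text
[505.22081665 161.73875145  72.08396668] 10.975 [ 0.44715004 -0.10843212  0.57899868]
```

View pics/w12.png

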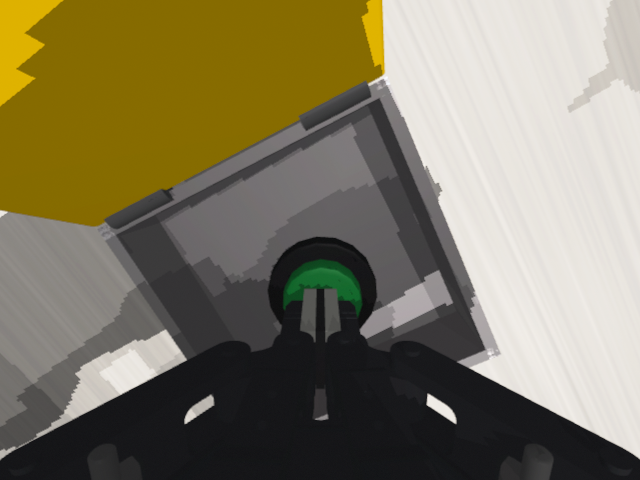

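The fingertips (320,290) stand above the green button, roughly centred (visible ring 270-375). Press down in small steps.

Request:
jog_arm --increments '[{"x":3,"y":0,"z":0,"rx":0,"ry":0,"rz":0,"hand":0},{"x":3,"y":0,"z":0,"rx":0,"ry":0,"rz":0,"hand":0},{"x":2,"y":0,"z":0,"rx":0,"ry":0,"rz":0,"hand":0},{"x":0,"y":0,"z":0,"rx":0,"ry":0,"rz":0,"hand":0}]'

```text
time_s: 11.52
eef_pos: [505.1, 161.7, 63.7]
ee_rot: [-0.351, -0.612, -0.355, 0.614]
force: [-1.0, -0.7, 2.9]
grip_width: 0.002
```

Request:
jog_arm --increments '[{"x":2,"y":0,"z":0,"rx":0,"ry":0,"rz":0,"hand":0},{"x":0,"y":0,"z":0,"rx":0,"ry":0,"rz":0,"hand":0}]'

```text
time_s: 11.78
eef_pos: [505.0, 161.8, 61.7]
ee_rot: [-0.351, -0.612, -0.355, 0.614]
force: [0.4, 0.1, 3.7]
grip_width: 0.001
```

Request:
jog_arm --increments '[{"x":2,"y":0,"z":0,"rx":0,"ry":0,"rz":0,"hand":0},{"x":0,"y":0,"z":0,"rx":0,"ry":0,"rz":0,"hand":0}]'

```text
time_s: 12.02
eef_pos: [505.2, 161.7, 60.9]
ee_rot: [-0.351, -0.612, -0.355, 0.614]
force: [-4.4, -0.5, 17.0]
grip_width: -0.001
```

Request:
jog_arm --increments '[{"x":0,"y":0,"z":0,"rx":0,"ry":0,"rz":0,"hand":0},{"x":-8,"y":0,"z":0,"rx":0,"ry":0,"rz":0,"hand":0},{"x":-20,"y":0,"z":0,"rx":0,"ry":0,"rz":0,"hand":0},{"x":-30,"y":0,"z":0,"rx":0,"ry":0,"rz":0,"hand":0},{"x":-30,"y":0,"z":0,"rx":0,"ry":0,"rz":0,"hand":0}]'

```text
time_s: 12.65
eef_pos: [504.9, 161.4, 147.9]
ee_rot: [-0.35, -0.611, -0.355, 0.615]
force: [-0.1, -0.6, -0.7]
grip_width: 0.001
```

Request:
jog_arm --increments '[{"x":-20,"y":0,"z":0,"rx":0,"ry":0,"rz":0,"hand":0},{"x":0,"y":0,"z":0,"rx":0,"ry":0,"rz":0,"hand":0},{"x":0,"y":0,"z":0,"rx":0,"ry":0,"rz":0,"hand":0},{"x":0,"y":0,"z":0,"rx":0,"ry":0,"rz":0,"hand":0}]'

```text
time_s: 13.15
eef_pos: [505.1, 161.4, 166.5]
ee_rot: [-0.35, -0.611, -0.355, 0.615]
force: [-0.2, 0.5, -0.0]
grip_width: -0.002
```

Run:
```python
from rig import *
import cv2,numpy as np
s=sense();print(s["eef_pos"],s["time_s"],s["force"])
a=capture("wrist")[:,:,::-1];b=capture("scene")[:,:,::-1]
cv2.imwrite("pics/end.png",cv2.resize(np.hstack([a,b]),(800,300)))
```

```text
[505.07061142 161.35613903 166.47279638] 13.15 [-0.24516327  0.49523668 -0.00506129]
```

View pics/end.png

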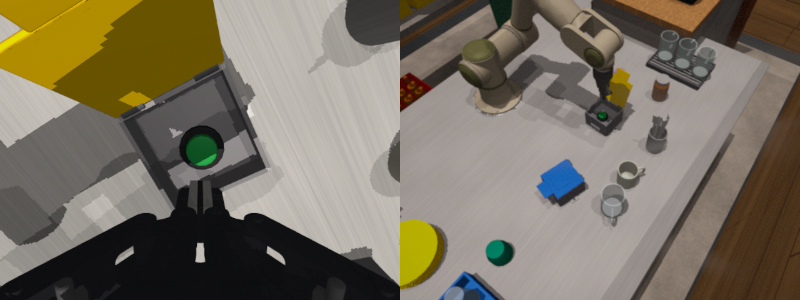

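```bash
python3 -c "
from rig import *
print(finish_job())"
```

```text
the job is handed in; nothing more can be done
None
```

I flipped the yellow cover back with the shut fingertips under its lip, pressed the green button to its stop and let it go. The job was handed in at about 13 s of the 58 s allowed.

- **Cover:** it stayed leaning back by itself after the fingers withdrew, and it is still open in the last wrist and scene pictures. Its angle was judged only from pictures. The force readings I took between moves while lifting stayed below about 2 N.
- **Button:** at the bottom of the press the TCP stood at 60.9 mm, against 61 mm expected for fully down, and the upward force jumped from 3.7 N to 17 N. After the release the force was back near 0. The last wrist picture shows no finger on the button, but I did not measure that it is fully up.
- **Other things:** in the last scene picture the blue cover is shut. The mugs, stein, green cup, jar and beaker look unmoved there. The lilac cup is hidden behind the gripper in that view; it was upright in earlier pictures.
- **Disagreements:** the cameras put the shut cover's top at about 80 mm, where the text implies 85 mm. The scene and side views placed the button 6 to 16 mm from the wrist camera's fix. I aimed by the wrist camera, and the press confirmed both the place and the stated height.

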